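# Tip two crates to find the stamped one and push it to the dispatch line

### The job

One of the two small dark grey crates has a round stamp on its underside. Without grasping or lifting anything, tip each crate over away from the robot onto its back so that its underside shows, then push the stamped one straight on away from the robot, still lying on its back, until it lies centred over the black dispatch line taped on the bench. Leave the other crate lying where it was tipped and disturb nothing else.

Things in the scene. Friction and masses are not known exactly. Their poses are not given: they have to be found in the camera images.
- crate_a: The stamped crate: small open-topped crate, plain dark grey plastic, 48 deep (its x) x 50 wide (its y) x 72 mm tall (its z), walls 3 mm, about 0.14 kg. Origin: centre of its underside. Starts upright, its front (-x) roughly towards the robot. A white ring stamp, 36 mm across, is on its underside, hidden until tipped. It may be the left or the right one.
- crate_a_mid (a point): Centre of the stamped crate's outer block, 36 mm above its underside along its own z; 24 mm above the bench when lying. Pushed away from the robot near its top, a crate tips over its far lower edge and past about 35 degrees drops on its back by itself; it then lies 48 mm high, 72 mm long, underside to the robot, its x axis down and its z axis away from the robot.
- crate_b: The plain crate, outwardly the same: small open-topped crate, plain dark grey plastic, 48 deep (its x) x 50 wide (its y) x 72 mm tall (its z), walls 3 mm, about 0.14 kg. Origin: centre of its underside. Starts upright, its front (-x) roughly towards the robot. Its underside is bare.
- crate_b_mid (a point): Centre of the plain crate's outer block, 36 mm above its underside along its own z.
- dispatch_line: Straight line of black tape on the bench beyond the two crates, 180 mm long (its y, running left-right across both crates' ways) and 12 mm wide (its x, pointing away from the robot), flat and fixed, no obstacle. Origin: its middle, on the bench. The crate's middle is to come over the line.
- wash_bottle: White wash bottle, 43 mm diameter, 128 mm tall, origin at the centre of its underside, farther to the right. Bystander, to be left standing where it is.
- beaker: Clear beaker, 71 mm diameter, 112 mm tall, origin at the centre of its underside, right of the crates. Bystander, to be left standing where it is.
- tip_box: Pipette tip box, 84 x 124 x 67 mm, origin at the centre of its underside, far to the right. Bystander, to be left standing where it is.

How it is judged:
By the outcome, as a careful person would: the job done as asked, in the order asked, and still so for the second after the job is handed in, with the robot touching nothing.
It also fails if it takes over 48 s, if anything falls off the work surface, if the arm or the gripper's body presses on something with over 40 N, if the wrist force passes 120 N, or if a joint passes its speed limit or range.

### The arm

A 6-joint arm with a two-finger parallel gripper is mounted at the origin on the work surface; the furniture and walls round the work are solid. World frame = base frame: x ahead of the robot, y to its left, z up, the work surface at z = 0. Lengths are in m, angles in rad, forces in N, time in s.
With the tool pointing down it reaches from about 0.35 to 0.775 m from the base axis. Payload 7.3 kg.
Tool frame: the origin (TCP) lies midway between the tips of the shut fingers; the grasp point (between the pads) lies 19 mm behind it; z points along the fingers, y is the direction in which the jaws open and shut (so a half turn about z gives the same grasp; the last joint's range is limited). The gripper opens to 92 mm and grips with 3 to 60 N. Pads are 19 mm wide; open, the fingers measure 130 mm over their backs; the gripper's body (75 mm by 190 mm) begins 47 mm behind the grasp point.
Start: joints at [1.025, 0.342, 1.524, -0, 1.275, -0.146], TCP at [0.204, 0.484, 0.227] pointing down, gripper open.
Joint ranges: [-2.53, 2.53], [-0.77, 2.02], [0.04, 2.7], [-1, 4.14], [0.28, 2.66], [-3.11, 3.11]. Speed limits (rad/s): [2.57, 2.57, 3.14, 3.14, 3.14, 3.14].

### API

Orientations are given as a rotation vector (axis times angle).
In Python, from plant import readout, vision, robot gives the robot as it stands.
- The arm moves only by the tool play_rows, never from a script. Its argument "targets" is a list of rows, each a list of 5 numbers: the shift along the tool's x, y, z scaled (see below), then the turn about the tool's z scaled (see below), then the closure, from 0 (fully open) to 1 (shut). In form: [[x, y, z, yaw, hand], ...]. A call has 1 to 10 rows; each row shifts and turns the commanded pose from where the row before left it, along the tool's axes as they then stand; what a row does not reach is not made up. The controller multiplies each number of a shift by 0.075 m and each number of a turn by pi/2 rad. A row lasts 1/12 s, in which the tool goes at most 41.7 mm and 7.16 degrees, less where a joint would pass 70% of its speed; a pose out of reach is approached as far as the arm can. A call with a number of a shift or a turn outside -1 to 1 is refused whole. A call with a gripper value outside its range is refused whole. The fingers move at their own pace and stop on an object; the grip force is fixed at half the most. Time passes only in rows, so rows that do not move let the fingers close. It gives the time, the measured TCP pose, the force and the opening at its end, in the units of the state.
- readout.sense(): the state, without advancing time (a new reading comes with each control period).
- vision.camera(name): name is "scene" or "top" or "wrist"; returns a dict with "pixels" (384x512x3 uint8, blue, green, red), "fx", "fy", "cx", "cy" (pixels), "origin" and "attitude" of the camera in the world. Camera axes: x right, y up, looking along -z (the intrinsics and any distortion apply to the point x, -y, -z); pixel columns grow to the right and rows downward; lengths in m; the calibration is good to about 2 mm. A picture is of the moment at which its call begins. There is no depth.
- robot.sign_off(): hands the job in, once; it reports no verdict.
The state is a dict: "time_s": time; "joint_positions": joint angles; "qd": joint speeds; "tau": joint torques, N m; "ee_pos": TCP position; "ee_rot": TCP orientation; "ft_force": force on the tool from outside, world axes, zero at the start; "ft_torque": the same for the moment, N m; "grip_width": opening from 0.0 (shut) to 1.0 (fully open).
Only numpy, scipy, OpenCV 4.12 (cv2) and the standard library are available. Lean on these libraries where they do the work, as an engineer would, in place of code of your own. Each camera call takes 0.05 s, during which the arm holds its last target.

## Working session

There is one attempt and no reset: what is moved stays moved. The work goes in short steps, Python scripts to look and compute and a tool call to move; the robot and the scene stay as the last step left them, time stands still between calls to the robot, and variables do not carry over. Pictures are saved under pics/ and viewed, and the job is handed in when it is done.

Besides the shell and the picture viewer there is one more tool, called after ">>>" in YAML: its name, and indented under it one key for each argument. play_rows: Moves the arm, as the interface text tells. Shifts and turns lie within -1 to 1; 1 stands for 0.075 m of shift or pi/2 rad of turn. Its arguments: {"type":"object","properties":{"targets":{"type":"array"}},"required":["targets"]}

```bash
mkdir -p pics; ls; python3 - <<'E'
from plant import readout, vision, robot
import cv2, numpy as np
s=readout.sense()
for k,v in s.items(): print(k,v)
for n in ["scene","top","wrist"]:
    c=vision.camera(n); cv2.imwrite(f"pics/{n}0.png",c["pixels"])
    print(n,{k:v for k,v in c.items() if k!="pixels"})
E
```

```text
pics
time_s 0.0
joint_positions [ 1.02497417e+00  3.42668504e-01  1.52501904e+00 -3.34232125e-06
  1.27540545e+00 -1.45971163e-01]
qd [ 8.85153329e-04 -1.15167160e-03 -1.66779703e-03 -4.66435200e-04
  1.78406562e-05  4.05931267e-04]
tau [ 1.49581316e-03 -4.31244171e+01 -2.44233906e+01  7.19831348e-02
  5.55872067e-02 -8.16597230e-05]
ee_pos [0.20412343 0.4832466  0.2260724 ]
ee_rot [-6.23806630e-01 -3.07852039e+00  2.21849788e-03]
ft_force [ 0.74148052  0.60265934 -0.1055363 ]
ft_torque [ 0.03333187 -0.00045255 -0.00889207]
grip_width 1.003035196042883
scene {'fx': 363.0076718790077, 'fy': 363.0076718790077, 'cx': 255.4939246512103, 'cy': 194.65697662704181, 'origin': array([ 0.16704488, -0.5588246 ,  0.62790377]), 'attitude': array([ 0.81692568, -0.21351635, -0.50903386])}
top {'fx': 389.04504537220356, 'fy': 389.04504537220356, 'cx': 260.01631007934543, 'cy': 193.43949098545198, 'origin': array([ 0.43271149, -0.0272038 ,  0.89029535]), 'attitude': array([ 0.05950517, -0.06632314, -1.58403572])}
wrist {'fx': 273.0044596097128, 'fy': 273.0044596097128, 'cx': 252.39602961034947, 'cy': 191.7242562351787, 'origin': array([0.12955835, 0.51504219, 0.38538742]), 'attitude': array([-0.26749889, -0.17686001,  1.16070801])}
```

View pics/top0.png

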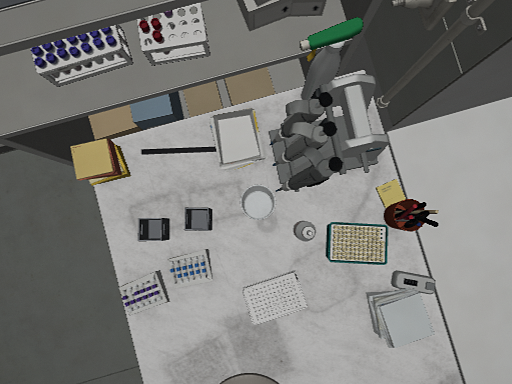

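View pics/scene0.png

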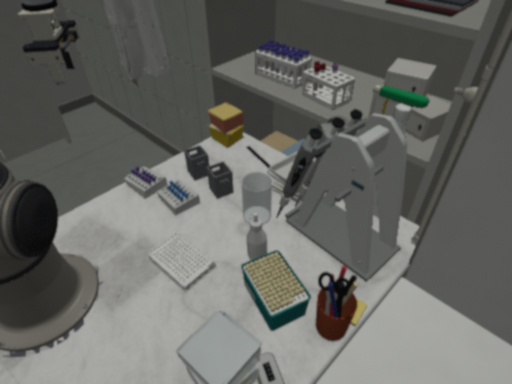

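View pics/wrist0.png

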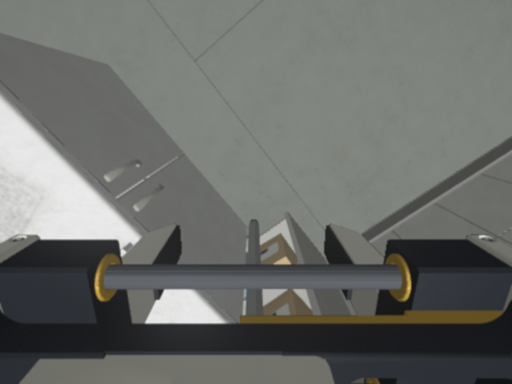

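```bash
cat > h.py <<'E'
import numpy as np, cv2
from scipy.spatial.transform import Rotation as R
def ray(c,u,v):
    d=np.array([(u-c["cx"])/c["fx"],-(v-c["cy"])/c["fy"],-1.0]); return np.array(c["origin"]),R.from_rotvec(c["attitude"]).apply(d)
def pl(c,u,v,z):
    o,d=ray(c,u,v); return o+d*(z-o[2])/d[2]
def proj(c,p):
    q=R.from_rotvec(c["attitude"]).inv().apply(np.asarray(p)-c["origin"]); return c["cx"]+c["fx"]*q[0]/-q[2], c["cy"]-c["fy"]*q[1]/-q[2]
def crop(c,x0,y0,x1,y1,s,name):
    cv2.imwrite(name,cv2.resize(c["pixels"][y0:y1,x0:x1],None,fx=s,fy=s,interpolation=cv2.INTER_CUBIC))
E
python3 - <<'E'
from h import *
from plant import vision
c=vision.camera("top"); crop(c,100,130,300,280,4,"pics/top1.png")
s=vision.camera("scene"); crop(s,110,90,310,240,4,"pics/scene1.png")
for n,u,v,z in [("lineL",141,152,0),("lineR",215,150,0),("A",153,229,.072),("B",198,218,.072),("beak",258,202,.112),("bottle",305,231,.1),("rackA",142,292,.03),("rackB",189,268,.03),("whitebox",238,137,.05),("yellow",98,160,.06)]:
    print(n,pl(c,u,v,z).round(3))
E
```

```text
lineL [0.604 0.242 0.   ]
lineR [0.606 0.071 0.   ]
A [0.427 0.194 0.072]
B [0.448 0.1   0.072]
beak [ 0.478 -0.027  0.112]
bottle [ 0.419 -0.121  0.1  ]
rackA [0.29  0.228 0.03 ]
rackB [0.34  0.126 0.03 ]
whitebox [0.625 0.015 0.05 ]
yellow [0.576 0.316 0.06 ]
```

View pics/top1.png

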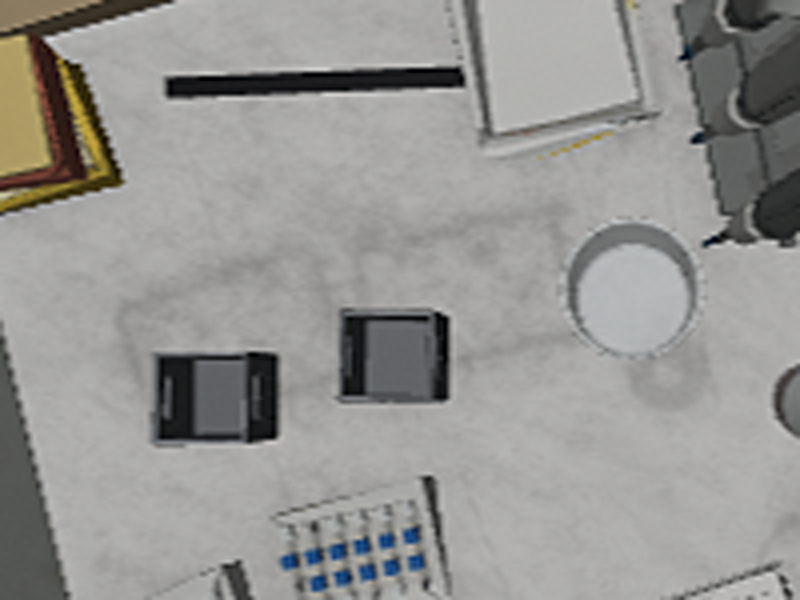

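View pics/scene1.png

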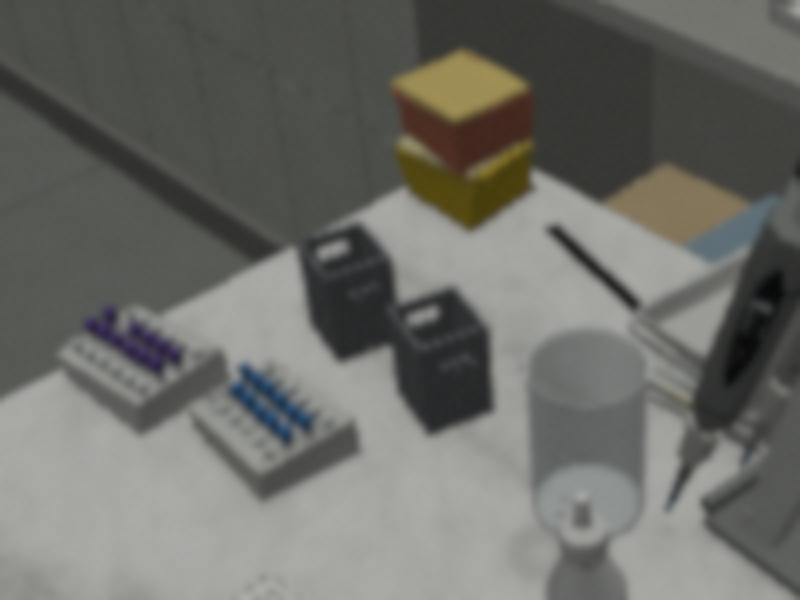

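```bash
python3 - <<'E'
from h import *
from plant import vision
c=vision.camera("top"); s=vision.camera("scene")
f=lambda x,y,z:pl(c,100+(x+.5)/4-.5,130+(y+.5)/4-.5,z).round(4)
print("L rim",f(155,353,.072),f(248,352,.072),f(153,443,.072),f(248,442,.072), "Rbase",f(278,352,0),f(277,440,0))
print("R rim",f(343,310,.072),f(435,310,.072),f(340,401,.072),f(435,402,.072))
print("line",f(165,87,0),f(463,77,0))
print("box",f(480,145,.0),f(655,118,0)); print("rackB top",f(275,517,.04),f(430,478,.04))
# scene bases: left crate near-bottom corner, right crate near-bottom corner
g=lambda x,y,z:pl(s,110+(x+.5)/4-.5,90+(y+.5)/4-.5,z).round(4)
print("scene base corner(-x,-y)L",g(347,357,0)," R",g(433,432,0),"Rother(+x,-y)",g(493,407,0),"(-x,+y)",g(400,388,0))
print("line",g(552,228,0),g(635,300,0))
E
```

```text
L rim [0.4504 0.2246 0.072 ] [0.4503 0.1759 0.072 ] [0.4035 0.2251 0.072 ] [0.4033 0.1756 0.072 ] Rbase [0.4516 0.1766 0.    ] [0.4017 0.177  0.    ]
R rim [0.4716 0.1261 0.072 ] [0.4709 0.0778 0.072 ] [0.424  0.1276 0.072 ] [0.4227 0.078  0.072 ]
line [0.6055 0.2426 0.    ] [0.609  0.0703 0.    ]
box [0.5691 0.0607 0.    ] [ 0.5835 -0.0405  0.    ]
rackB top [0.3617 0.1687 0.04  ] [0.3814 0.0849 0.04  ]
scene base corner(-x,-y)L [0.4107 0.1788 0.    ]  R [0.4272 0.0808 0.    ] Rother(+x,-y) [0.4713 0.082  0.    ] (-x,+y) [0.4277 0.1309 0.    ]
line [0.6051 0.2383 0.    ] [0.6109 0.1303 0.    ]
```

>>> play_rows:
  targets:
    - [0,0,0,-0.064,1]
    - [0,0,0,-0.064,1]
    - [0,0,0,-0.064,1]
    - [0,0,0,-0.064,1]
    - [0,0,0,0,1]

```text
time_s: 0.77
ee_pos: [0.2043, 0.4836, 0.2267]
ee_rot: [-0.009, 3.142, -0.0]
ft_force: [-0.8, -0.2, 0.0]
grip_width: 0.688
```

>>> play_rows:
  targets:
    - [-0.2,-0.42,0,0,1]
    - [-0.24,-0.42,0,0,1]
    - [-0.24,-0.42,0,0,1]
    - [-0.24,-0.42,0,0,1]
    - [-0.24,-0.42,0,0,1]
    - [-0.24,-0.42,0,0,1]
    - [-0.24,-0.42,0,0,1]
    - [-0.24,-0.42,0,0,1]
    - [-0.24,-0.42,0,0,1]
    - [0,0,0,0,1]

```text
time_s: 1.6
ee_pos: [0.3668, 0.1961, 0.2269]
ee_rot: [0.01, 3.14, -0.003]
ft_force: [0.3, -0.3, 0.2]
grip_width: 0.008
```

>>> play_rows:
  targets:
    - [0,0.05,0.36,0,1]
    - [0,0,0.36,0,1]
    - [0,0,0.36,0,1]
    - [0,0,0.36,0,1]
    - [0,0,0.36,0,1]
    - [0,0,0.36,0,1]
    - [0,0,0,0,1]

```text
time_s: 2.18
ee_pos: [0.3611, 0.2036, 0.0612]
ee_rot: [-0.001, -3.134, 0.004]
ft_force: [-1.5, -0.7, 0.5]
grip_width: 0.006
```

```bash
python3 - <<'E'
from h import *
from plant import vision
s=vision.camera("scene"); crop(s,110,90,310,240,4,"pics/scene2.png")
E
```

```text
(no output)
```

View pics/scene2.png

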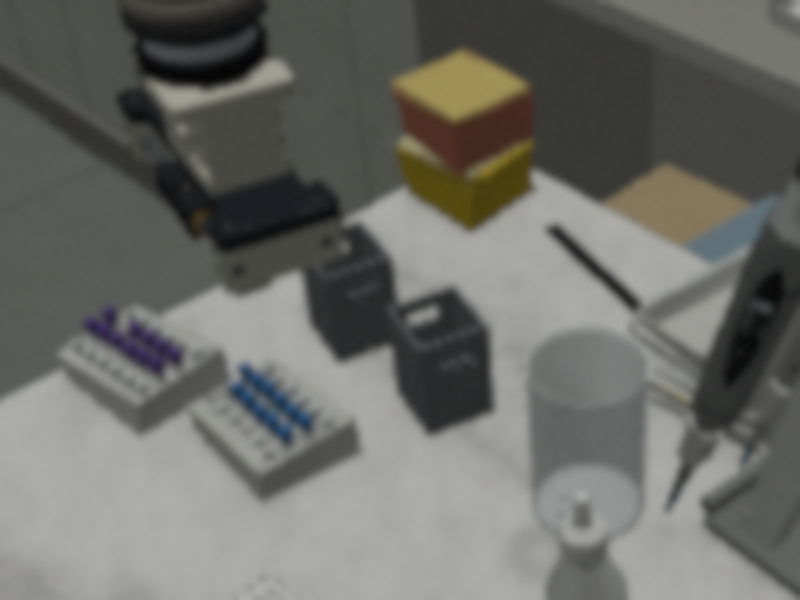

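>>> play_rows:
  targets:
    - [-0.13,-0.04,-0.03,0,1]
    - [-0.13,0,0,0,1]
    - [-0.06,0,0,0,1]
    - [-0.06,0,0,0,1]
    - [-0.06,0,0,0,1]
    - [-0.06,0,0,0,1]
    - [-0.06,0,0,0,1]
    - [0,0,0,0,1]

```text
time_s: 2.9
ee_pos: [0.4071, 0.2014, 0.0671]
ee_rot: [-0.003, 3.14, 0.001]
ft_force: [0.6, 0.3, 0.1]
grip_width: 0.003
```

```bash
python3 - <<'E'
from h import *
from plant import vision,readout
print(readout.sense()["ee_pos"])
s=vision.camera("scene"); crop(s,110,90,310,240,4,"pics/scene3.png")
E
```

```text
[0.40706409 0.20139786 0.06713581]
```

View pics/scene3.png

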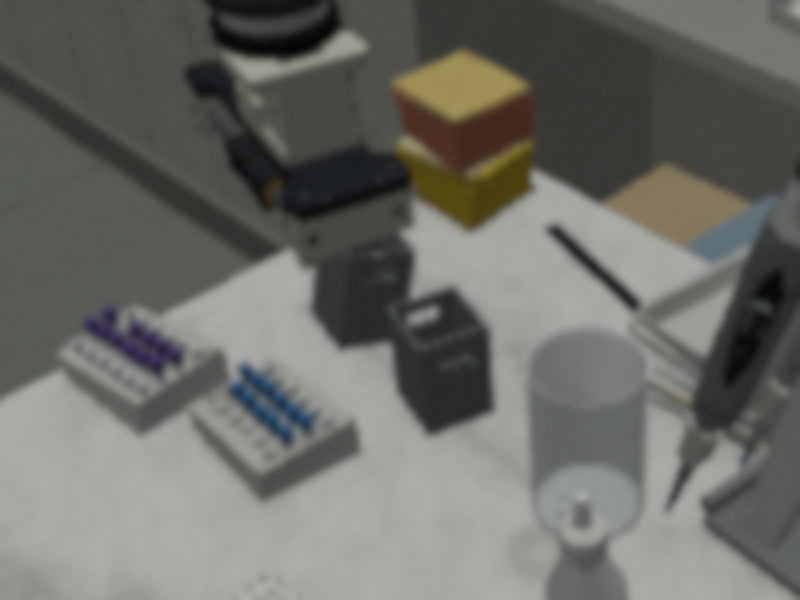

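>>> play_rows:
  targets:
    - [-0.06,0,0.02,0,1]
    - [-0.06,0,0.02,0,1]
    - [-0.06,0,0,0,1]
    - [-0.06,0,0,0,1]
    - [-0.06,0,0,0,1]
    - [0,0,0,0,1]
    - [0,0,0,0,1]

```text
time_s: 3.53
ee_pos: [0.4288, 0.2014, 0.0639]
ee_rot: [-0.003, 3.142, 0.0]
ft_force: [-0.2, -0.1, -0.6]
grip_width: 0.003
```

```bash
python3 - <<'E'
from h import *
from plant import vision,readout
print(readout.sense()["ee_pos"])
s=vision.camera("scene"); crop(s,110,90,310,240,4,"pics/scene4.png")
E
```

```text
[0.42876003 0.20135901 0.06387995]
```

View pics/scene4.png

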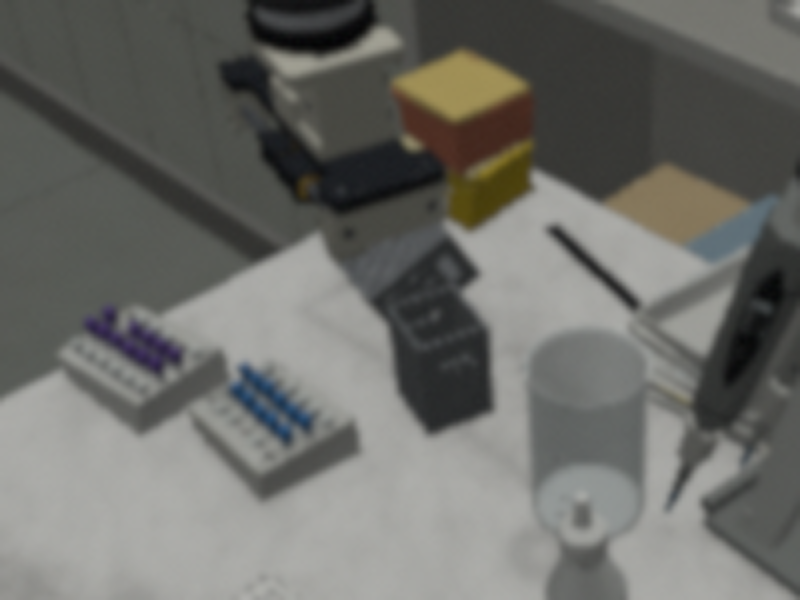

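>>> play_rows:
  targets:
    - [0,0,0,0,1]
    - [0,0,0,0,1]
    - [0,0,0,0,1]

```text
time_s: 3.83
ee_pos: [0.4283, 0.2014, 0.064]
ee_rot: [0.004, -3.142, -0.0]
ft_force: [0.5, 0.8, 0.6]
grip_width: 0.002
```

```bash
python3 - <<'E'
from h import *
from plant import vision,readout
s=vision.camera("scene"); crop(s,110,90,310,240,4,"pics/scene5.png")
E
```

```text
(no output)
```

View pics/scene5.png

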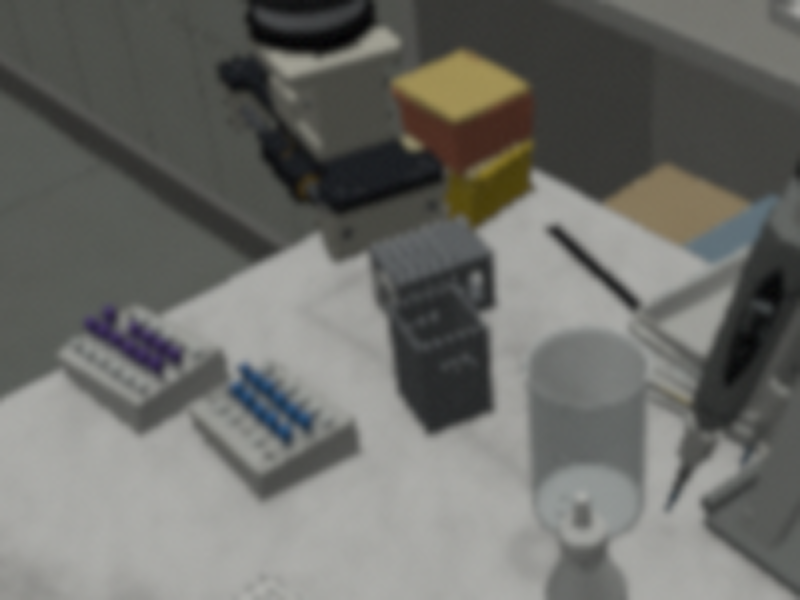

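>>> play_rows:
  targets:
    - [0.27,0,-0.1,0,1]
    - [0.27,0,-0.1,0,1]
    - [0,-0.33,0,0,1]
    - [0,-0.33,0,0,1]
    - [0,-0.33,0,0,1]
    - [0,-0.33,0,0,1]
    - [0,0,0.16,0,1]
    - [0,0,0,0,1]

```text
time_s: 4.55
ee_pos: [0.3875, 0.1013, 0.0662]
ee_rot: [-0.0, -3.14, 0.0]
ft_force: [-0.1, 0.3, -0.1]
grip_width: 0.008
```

```bash
python3 - <<'E'
from h import *
from plant import vision,readout
print(readout.sense()["ee_pos"])
s=vision.camera("scene"); crop(s,110,90,310,240,4,"pics/scene6.png")
E
```

```text
[0.38752409 0.10126357 0.06616443]
```

View pics/scene6.png

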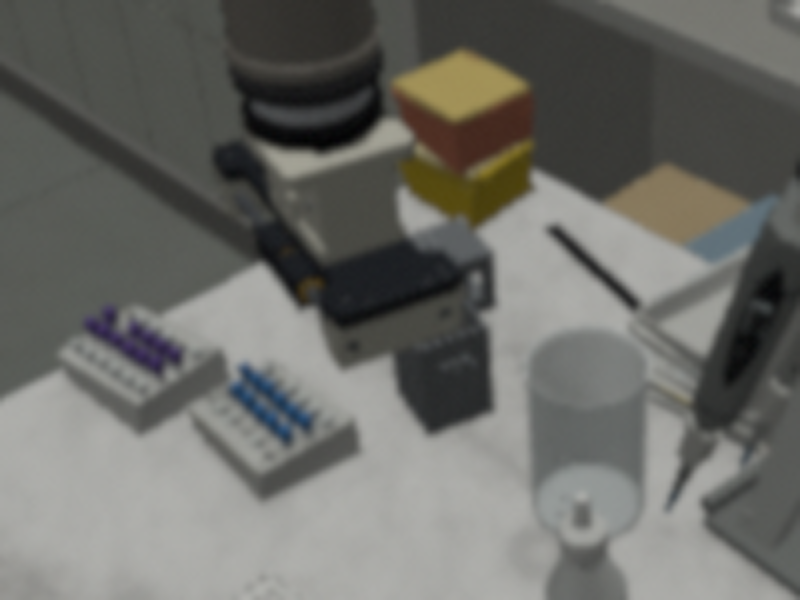

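>>> play_rows:
  targets:
    - [-0.26,0.01,0.02,0,1]
    - [-0.06,0,0,0,1]
    - [-0.06,0,0,0,1]
    - [-0.06,0,0,0,1]
    - [-0.06,0,0,0,1]
    - [-0.06,0,0,0,1]
    - [-0.06,0,0,0,1]
    - [-0.06,0,0,0,1]
    - [-0.06,0,0,0,1]
    - [-0.06,0,0,0,1]

```text
time_s: 5.43
ee_pos: [0.4488, 0.1032, 0.0655]
ee_rot: [-0.004, 3.141, 0.0]
ft_force: [0.1, 0.1, 0.1]
grip_width: 0.004
```

>>> play_rows:
  targets:
    - [-0.04,0,0,0,1]
    - [0,0,0,0,1]
    - [0,0,0,0,1]
    - [0,0,0,0,1]
    - [0,0,0,0,1]

```text
time_s: 5.85
ee_pos: [0.4509, 0.1032, 0.0654]
ee_rot: [0.004, -3.141, -0.0]
ft_force: [0.2, 0.9, -0.0]
grip_width: 0.004
```

```bash
python3 - <<'E'
from h import *
from plant import vision,readout
print(readout.sense()["ee_pos"])
s=vision.camera("scene"); crop(s,110,90,310,240,4,"pics/scene7.png")
E
```

```text
[0.45092241 0.1032019  0.06540076]
```

View pics/scene7.png

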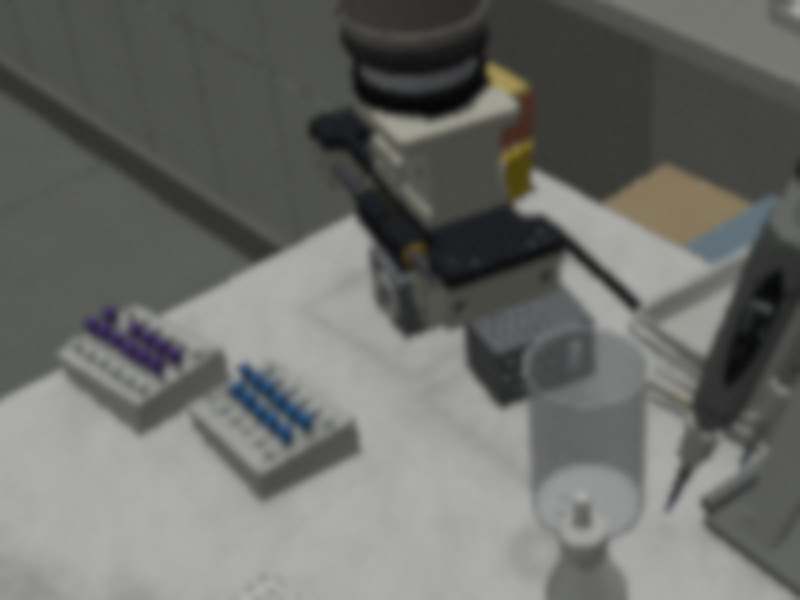

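>>> play_rows:
  targets:
    - [0.2,0,-0.3,0,1]
    - [0.4,0,-0.3,0,1]
    - [0.4,0.2,-0.3,0,1]
    - [0.4,0.4,-0.3,0,1]
    - [0.1,0.5,0,0,1]
    - [0,0.2,0,0,1]
    - [0,0,0,0,1]

```text
time_s: 6.48
ee_pos: [0.3421, 0.1988, 0.1533]
ee_rot: [-0.009, 3.139, 0.002]
ft_force: [-0.4, -0.9, -0.9]
grip_width: 0.004
```

```bash
python3 - <<'E'
from h import *
from plant import vision,readout
print(readout.sense()["ee_pos"])
for n in ("scene","wrist","top"):
    s=vision.camera(n)
    if n=="scene": crop(s,110,90,310,240,4,"pics/scene8.png")
    if n=="top": crop(s,100,130,300,280,4,"pics/top8.png")
    if n=="wrist": cv2.imwrite("pics/wrist8.png",s["pixels"])
E
```

```text
[0.34209481 0.1988437  0.15325944]
```

View pics/scene8.png

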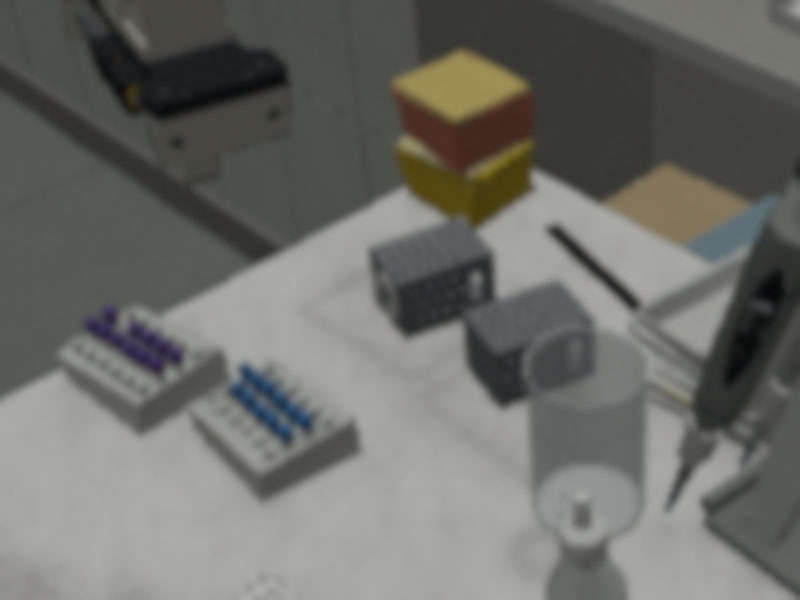

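View pics/wrist8.png

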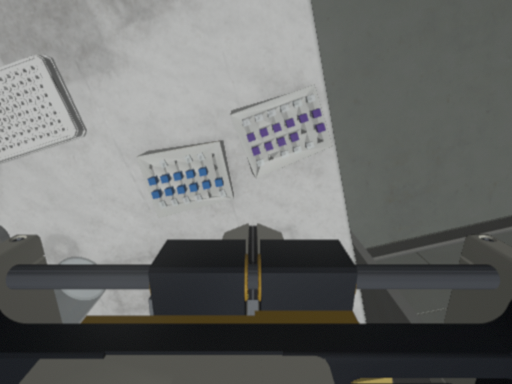

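View pics/top8.png

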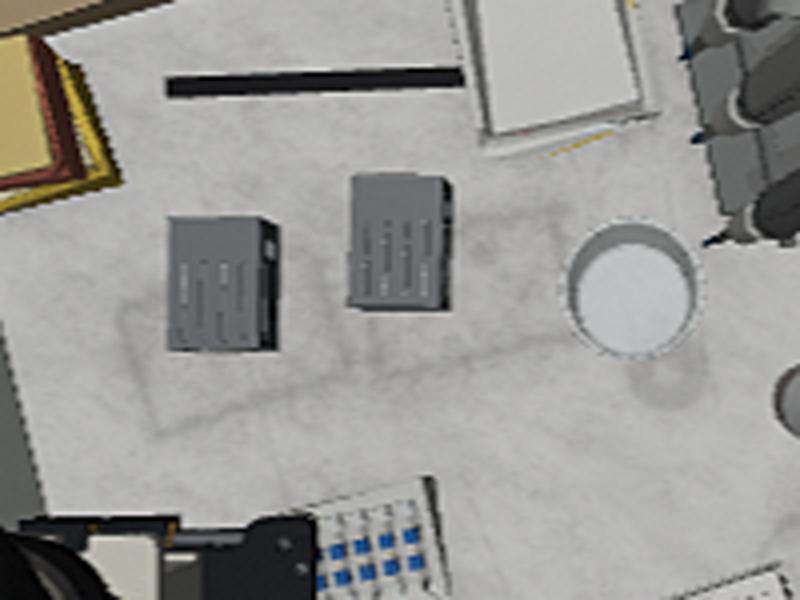

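```bash
python3 - <<'E'
from h import *
from plant import vision
s=vision.camera("scene"); crop(s,195,140,265,195,11,"pics/scene9.png")
c=vision.camera("top")
f=lambda x,y,z:pl(c,100+(x+.5)/4-.5,130+(y+.5)/4-.5,z).round(4)
print([f(x,y,.048)[:2] for x,y in [(168,217),(260,217),(168,350),(262,350)]])
print([f(x,y,.048)[:2] for x,y in [(352,174),(443,177),(348,307),(440,310)]])
E
```

```text
[array([0.5246, 0.2257]), array([0.5239, 0.1757]), array([0.4525, 0.225 ]), array([0.4517, 0.1743])]
[array([0.5468, 0.1258]), array([0.5445, 0.0762]), array([0.4743, 0.1279]), array([0.472 , 0.0782])]
```

View pics/scene9.png

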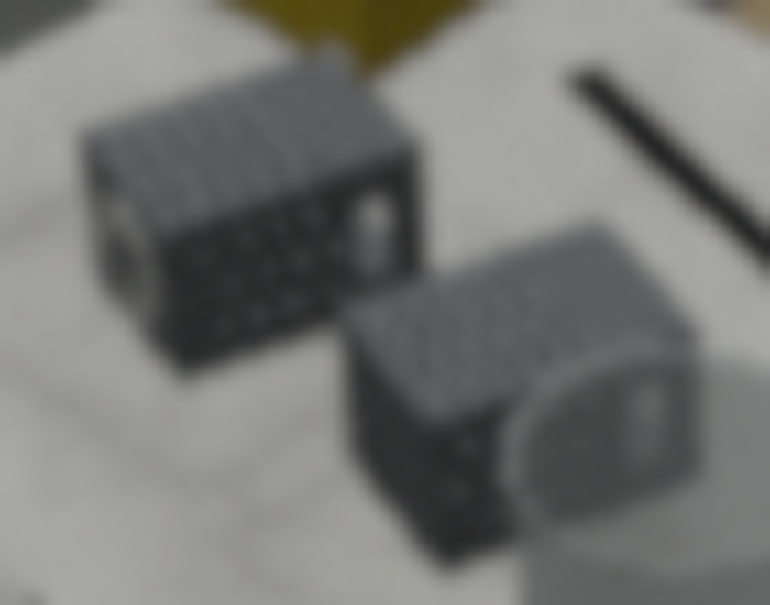

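```bash
python3 - <<'E'
from h import *
from plant import vision
s=vision.camera("scene"); c=vision.camera("top")
crop(c,50,120,190,225,5,"pics/top10.png"); crop(s,195,90,265,145,11,"pics/scene10.png")
E
```

```text
(no output)
```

View pics/scene10.png

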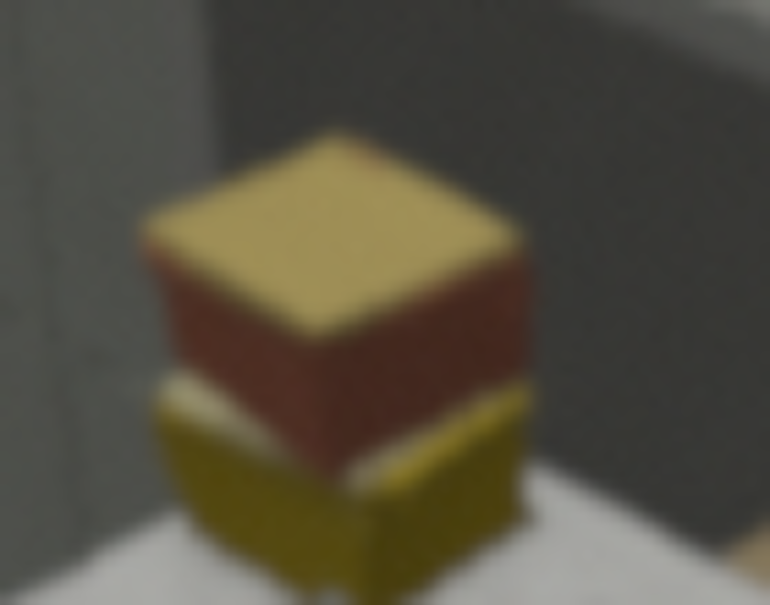

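View pics/top10.png

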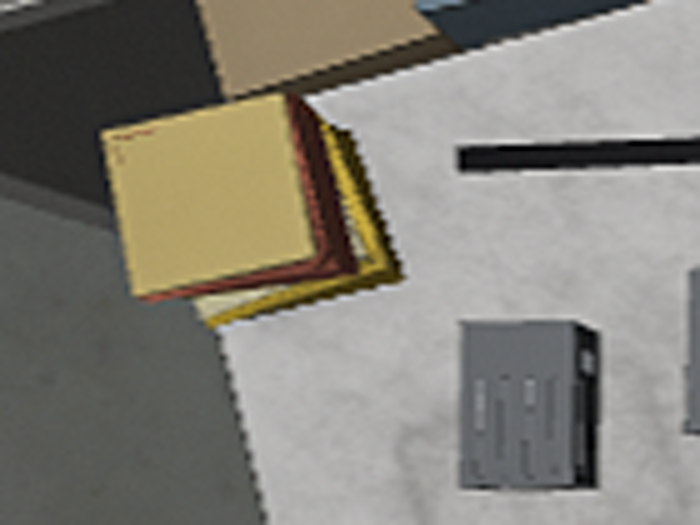

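```bash
python3 - <<'E'
from h import *
from plant import vision
s=vision.camera("scene"); c=vision.camera("top")
T=lambda x,y:(50+(x+.5)/5-.5,120+(y+.5)/5-.5)
S=lambda x,y:(195+(x+.5)/11-.5,90+(y+.5)/11-.5)
def tri(a,b):
    o1,d1=ray(c,*a);o2,d2=ray(s,*b)
    t=np.linalg.lstsq(np.c_[d1,-d2],o2-o1,rcond=None)[0]
    p,q=o1+d1*t[0],o2+d2*t[1]; return ((p+q)/2).round(3),np.linalg.norm(p-q).round(4)
print("top near corner",tri(T(313,260),S(318,335)))
print("top right-far corner",tri(T(285,95),S(522,235)))
print("red bottom near",tri(T(355,270),S(330,480)))
print("base",pl(c,*T(402,282),0),pl(c,*T(335,125),0))
E
```

```text
top near corner (array([0.547, 0.273, 0.092]), np.float64(0.0021))
top right-far corner (array([0.615, 0.285, 0.095]), np.float64(0.0007))
red bottom near (array([0.548, 0.271, 0.049]), np.float64(0.0))
base [0.54846428 0.26700718 0.        ] [0.62212672 0.29890182 0.        ]
```

>>> play_rows:
  targets:
    - [-0.37,0.02,0,0,1]
    - [-0.37,0,0,0,1]
    - [-0.36,0,0.3,0,1]
    - [0,0,0.4,0,1]
    - [0,0,0.4,0,1]
    - [0,0,0.37,0,1]
    - [0,0,0,0,1]
    - [0,0,0,0,1]

```text
time_s: 7.6
ee_pos: [0.4242, 0.1976, 0.0415]
ee_rot: [0.003, -3.138, 0.001]
ft_force: [0.0, 0.0, 0.5]
grip_width: 0.004
```

>>> play_rows:
  targets:
    - [-0.18,0.03,0.03,0,1]
    - [-0.05,0,0,0,1]
    - [-0.06,0,0,0,1]
    - [-0.07,0,0,0,1]
    - [-0.07,0,0,0,1]
    - [-0.07,0,0,0,1]
    - [-0.07,0,0,0,1]
    - [-0.07,0,0,0,1]
    - [-0.05,0,0,0,1]
    - [0,0,0,0,1]

```text
time_s: 8.43
ee_pos: [0.4778, 0.2005, 0.04]
ee_rot: [-0.003, 3.141, 0.0]
ft_force: [0.4, 0.0, 0.5]
grip_width: 0.005
```

```bash
python3 - <<'E'
from h import *
from plant import vision,readout
print(readout.sense()["ee_pos"])
s=vision.camera("scene"); crop(s,110,90,310,240,4,"pics/scene11.png")
c=vision.camera("top"); crop(c,100,130,300,280,4,"pics/top11.png")
E
```

```text
[0.47780074 0.20054191 0.03998993]
```

View pics/scene11.png

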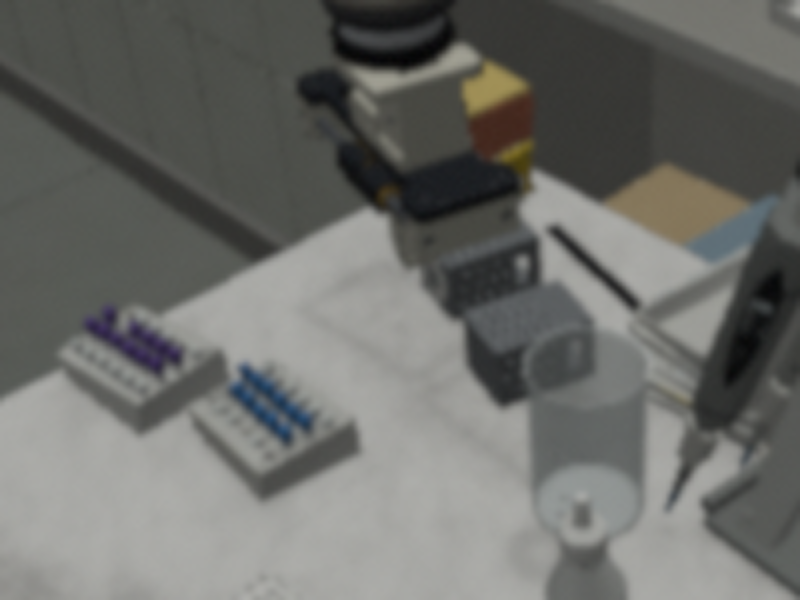

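View pics/top11.png

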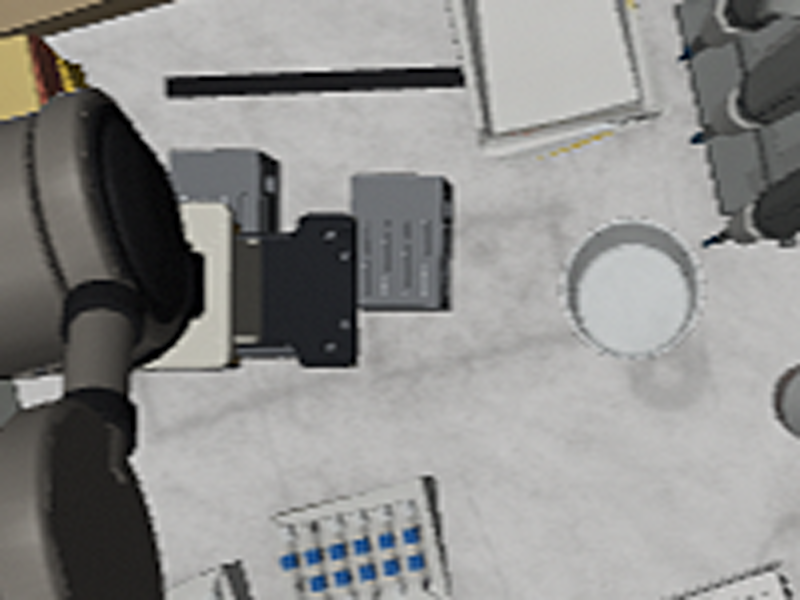

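>>> play_rows:
  targets:
    - [-0.05,0,-0.01,0,1]
    - [-0.08,0,0,0,1]
    - [-0.08,0,0,0,1]
    - [-0.08,0,0,0,1]
    - [-0.08,0,0,0,1]
    - [-0.08,0,0,0,1]
    - [-0.08,0,0,0,1]
    - [-0.08,0,0,0,1]
    - [-0.06,0,0,0,1]
    - [-0.03,0,0,0,1]

```text
time_s: 9.37
ee_pos: [0.5301, 0.2006, 0.0407]
ee_rot: [-0.003, 3.141, 0.0]
ft_force: [-1.4, -0.6, 1.1]
grip_width: 0.002
```

```bash
python3 - <<'E'
from h import *
from plant import vision,readout
r=readout.sense();print(r["ee_pos"],r["ft_force"])
s=vision.camera("scene"); crop(s,110,90,310,240,4,"pics/scene12.png")
c=vision.camera("top"); crop(c,100,130,300,280,4,"pics/top12.png")
E
```

```text
[0.53007787 0.20062779 0.04069904] [-1.38489056 -0.62169652  1.07628664]
```

View pics/scene12.png

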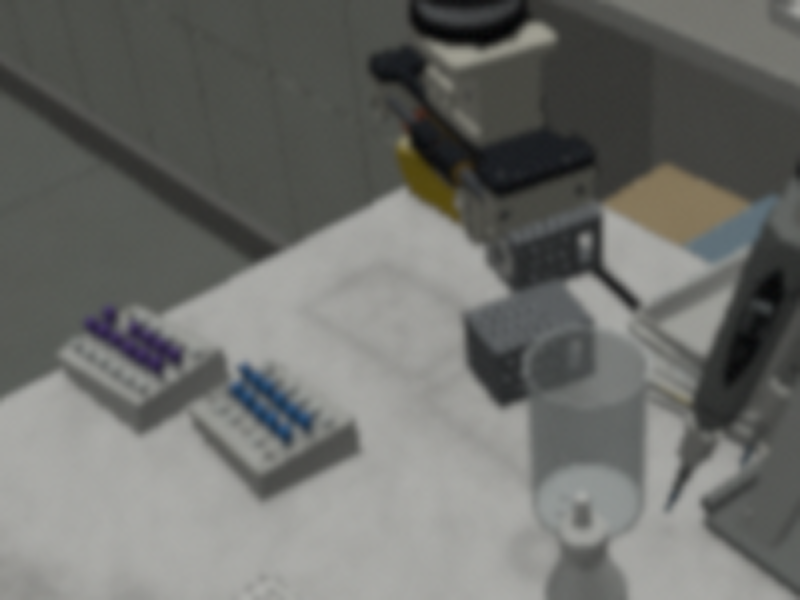

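View pics/top12.png

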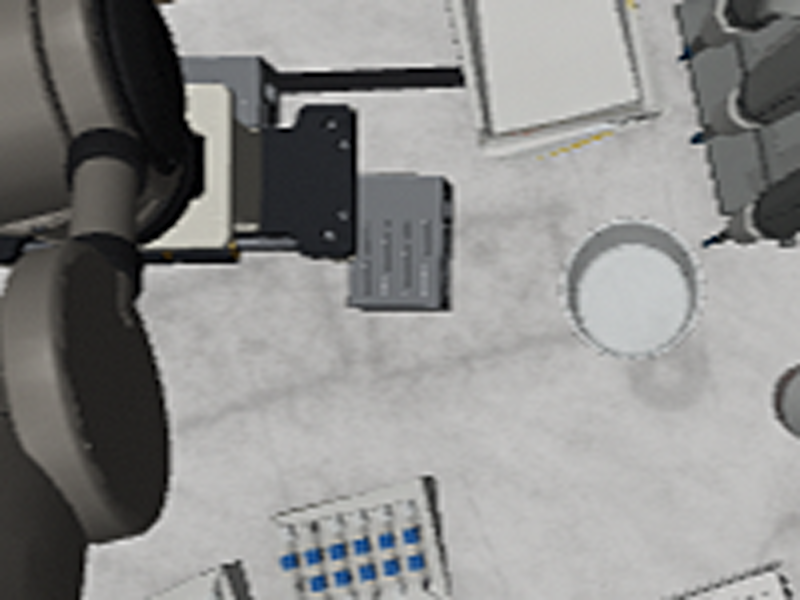

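>>> play_rows:
  targets:
    - [-0.05,0,0,0,1]
    - [-0.07,0,0,0,1]
    - [-0.07,0,0,0,1]
    - [-0.07,0,0,0,1]
    - [-0.06,0,0,0,1]
    - [-0.04,0,0,0,1]
    - [0,0,0,0,1]
    - [0,0,0,0,1]

```text
time_s: 10.13
ee_pos: [0.5565, 0.2007, 0.0407]
ee_rot: [-0.003, 3.141, 0.0]
ft_force: [-0.3, 0.9, 0.3]
grip_width: 0.001
```

```bash
python3 - <<'E'
from h import *
from plant import vision,readout
r=readout.sense();print(r["ee_pos"],r["ft_force"])
c=vision.camera("top"); crop(c,100,100,300,250,4,"pics/top13.png")
f=lambda x,y,z:pl(c,100+(x+.5)/4-.5,100+(y+.5)/4-.5,z).round(4)
print(f(220,116,.048))
E
```

```text
[0.55650462 0.20070345 0.0407399 ] [-0.25634694  0.89629805  0.31406227]
[0.6464 0.1984 0.048 ]
```

View pics/top13.png

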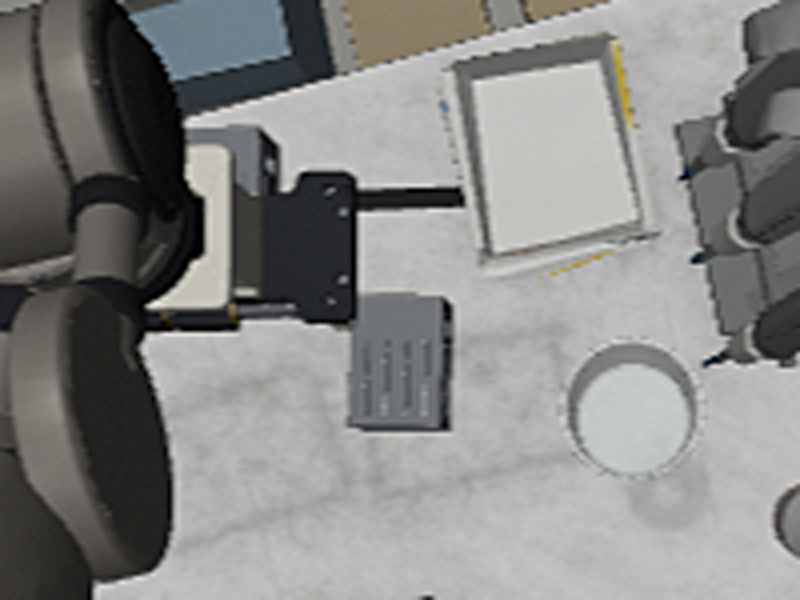

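>>> play_rows:
  targets:
    - [0.2,0,0,0,1]
    - [0.3,0,0,0,1]
    - [0.4,0,0,0,1]
    - [0.4,0,-0.2,0,1]
    - [0.4,0,-0.4,0,1]
    - [0.4,0,-0.3,0,1]
    - [0.4,0,-0.2,0,1]
    - [0.2,0,0,0,1]
    - [0,0,0,0,1]

```text
time_s: 10.93
ee_pos: [0.3513, 0.2002, 0.1237]
ee_rot: [-0.006, 3.141, 0.0]
ft_force: [0.2, -0.3, -0.1]
grip_width: 0.004
```

```bash
python3 - <<'E'
from h import *
from plant import vision,readout
r=readout.sense();print(r["ee_pos"])
c=vision.camera("top"); crop(c,120,110,220,185,8,"pics/top14.png")
s=vision.camera("scene"); crop(s,200,110,300,185,8,"pics/scene14.png")
E
```

```text
[0.35133032 0.20022881 0.12366728]
```

View pics/top14.png

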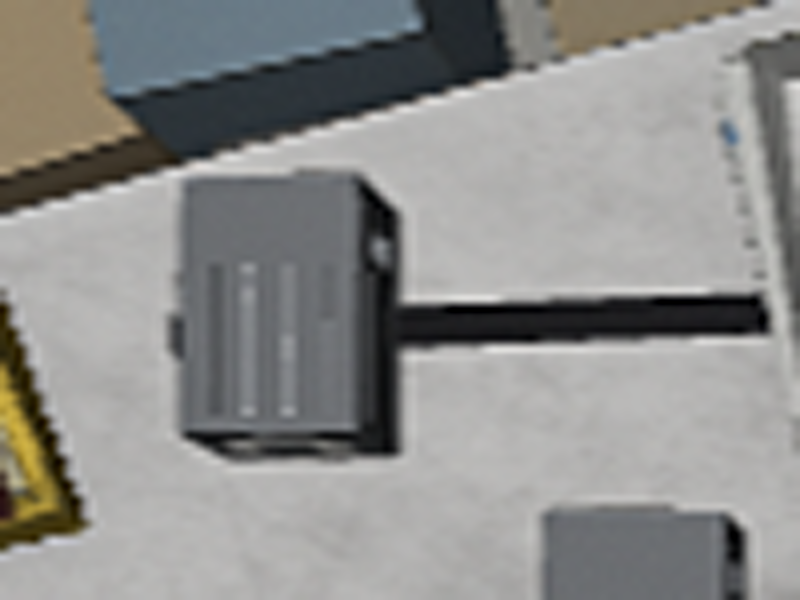

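View pics/scene14.png

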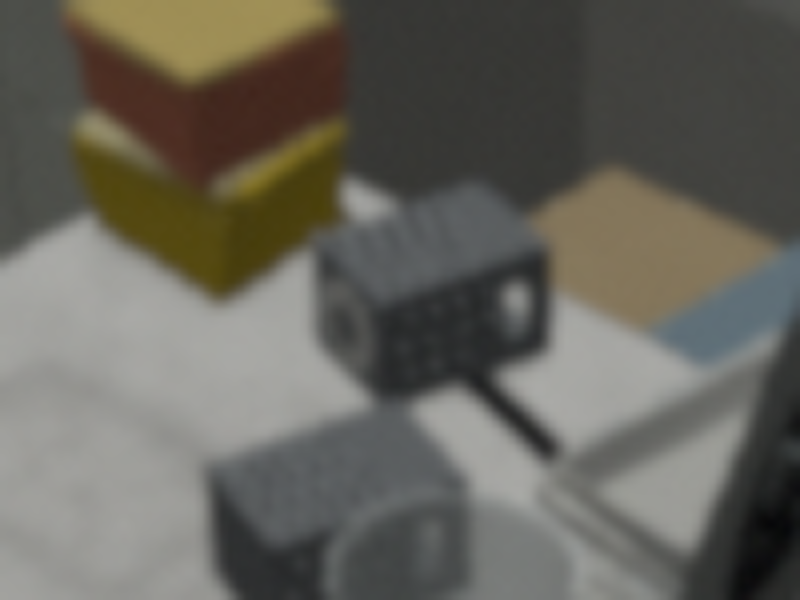

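```bash
python3 - <<'E'
from h import *
from plant import vision
c=vision.camera("top");s=vision.camera("scene")
f=lambda x,y,z:pl(c,120+(x+.5)/8-.5,110+(y+.5)/8-.5,z)[:2].round(4)
print([f(x,y,.048) for x,y in [(187,178),(358,174),(184,432),(358,432)]])
print("near bottom",f(235,459,0),f(398,454,0))
print("line",f(177,337,0),f(400,326,0),f(766,314,0))
g=lambda x,y,z:pl(s,200+(x+.5)/8-.5,110+(y+.5)/8-.5,z)[:2].round(4)
print("scene near/far bottom right",g(388,400,0),g(548,350,0),"line at edge",g(476,378,0), g(490,375,0),g(465,382,0))
# predicted crossing
print("rowed edge: line edges at crate side top view", f(400,307,0),f(400,345,0))
E
```

```text
[array([0.6396, 0.224 ]), array([0.6401, 0.177 ]), array([0.5692, 0.2241]), array([0.5685, 0.1767])]
near bottom [0.5689 0.2237] [0.5697 0.1767]
line [0.6047 0.2407] [0.6071 0.1763] [0.6091 0.0705]
scene near/far bottom right [0.5738 0.1811] [0.6393 0.1769] line at edge [0.6077 0.176 ] [0.613  0.1749] [0.6031 0.176 ]
rowed edge: line edges at crate side top view [0.6126 0.1763] [0.6015 0.1763]
```

```bash
python3 - <<'E'
from h import *
from plant import vision
c=vision.camera("top"); a=cv2.imread("pics/top0.png")
d=cv2.absdiff(a,c["pixels"]).max(2)>40
m=np.zeros(a.shape,np.uint8);m[d]=255
cv2.imwrite("pics/top15.png",np.hstack([c["pixels"][100:384,60:460],m[100:384,60:460]]))
f=lambda u,v:pl(c,u,v,.048)[:2].round(4)
E
```

```text
(no output)
```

View pics/top15.png

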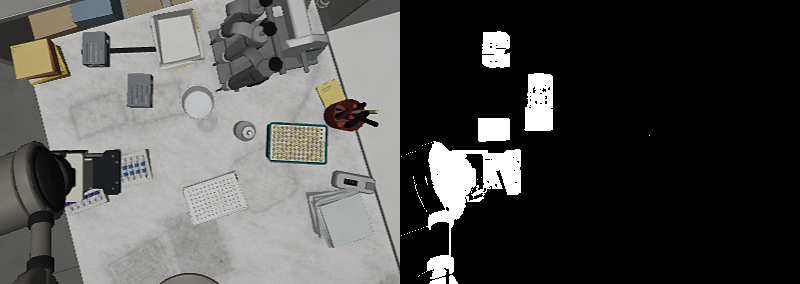

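```bash
python3 -c "
from plant import robot; print(robot.sign_off())"
```

```text
the job is handed in; nothing more can be done
None
```

Both crates are lying on their backs, and the stamped one, which turned out to be the left, is centred over the dispatch line. I tipped the left crate first, then the right, with shut fingers near their tops. The ring showed on the left crate's underside, so I pushed that one straight on by about 117 mm. I handed in at about 11 s.

- **Stamped crate:** still on its back and square to its starting direction. The top camera puts its middle at x ≈ 0.6045, y ≈ 0.200, and the line there at x ≈ 0.606. That is about 1.5 mm short; the scene camera also gave 1–2 mm short, which is within the roughly 2 mm calibration error.
- **Plain crate:** lying where it was tipped, with its underside bare.
- **Everything else:** comparing the top view before and after showed changes only at the crates and the arm. The wash bottle, beaker and tip box had not moved. The arm hid parts of the two tube racks in that view, so those parts went unchecked at the end.
- **Contact:** the gripper was clear of everything at hand-in, and the wrist force was never more than about 2 N at the readings taken after each move.

No check failed.

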